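# Square up a block box and scan its label

## Robot

A 6-joint arm with a two-finger parallel gripper is mounted at the origin on the work surface. World frame = base frame: x ahead of the robot, y to its left, z up, the work surface at z = 0. Lengths are in m, angles in degrees, forces in N, time in s.
With the tool pointing down it reaches from about 0.25 to 0.725 m from the base axis. Payload 9.7 kg.
Tool frame: the origin (TCP) lies at the very end of the fingers, on their centre line; the grasp point (between the pads) lies 19 mm behind it (bot.grip_point_offset is the distance from the TCP to the grasp point, in m); y points along the fingers, x is the direction in which the jaws open and shut, and the axes are right-handed (so a half turn about y gives the same grasp; the last joint's range is limited). The gripper opens to 85 mm and grips with 20 to 120 N. Pads are 22 mm wide; open, the fingers measure 114 mm over their backs; the gripper's body (76 mm by 85 mm) begins 54 mm behind the grasp point. The pads swing forward as they close: fully open they stand 13 mm farther back than shut.
Start: joints at [65.088, 4.979, 10.078, 95.1, 0, 90], TCP at [0.232, 0.499, 0.231] pointing down, gripper open.
Joint ranges: [-179.16, 179.16], [-48.56, 103.87], [-65.8, 70.77], [-126.05, 130.52], [-82.76, 87.17], [-180, 180]. Speed limits (degrees/s): [127.2, 127.2, 147.25, 180, 180, 180].

## Interface

Orientations are given as [roll, pitch, yaw] about the fixed x, y, z axes, in that order (R = Rz(yaw) Ry(pitch) Rx(roll)).
In Python, from workcell import bot gives the robot as it stands.
- The arm moves only by the shell command python3 -m inch 'ROWS' [FORCE]. ROWS is JSON, a list of rows, each a list of 3 entries, a list of its own where there are three numbers: the shift along the tool's x, y, z in mm, then the turn, a rotation vector about the tool's x, y, z in rad, then the finger opening in mm, from 0 to 85.4. In form: [[[x, y, z], [ax, ay, az], grip], ...]. A call has 1 to 20 rows; each row is the pose to reach, as a shift and turn from the pose measured when the call began, along the tool's axes at that moment; what a row does not reach only later rows make up. A row lasts 1/10 s, in which the tool goes at most 50 mm and 8.59 degrees, less where a joint would pass 70% of its speed; a pose out of reach is approached as far as the arm can. A call with a gripper value outside its range is refused whole. The fingers move at their own pace and stop on an object; FORCE is the grip in N (left out, the last holds). Time passes only in rows, so rows that repeat a pose let the fingers close. It gives the time, the measured TCP pose, the force and the opening at its end, in the units of the state.
- bot.get_obs(): the state, without advancing time (a new reading comes with each control period).
- bot.camera(name): name is "side" or "top" or "wrist"; returns a dict with "frame" (480x640x3 uint8, red, green, blue), "mtx" (3x3 intrinsics, pixels), "origin" and "orientation" of the camera in the world. Camera axes: x right, y down, z forward; pixel columns grow to the right and rows downward; lengths in m; the calibration is good to about 2 mm. A picture is of the moment at which its call begins. There is no depth.
- bot.job_done(): hands the job in, once; it reports no verdict.
Trained networks look in a picture, given as the dict that the camera call returned (one of the last four; its "shot" number tells which), for a name from the list of things; names that differ only in an ending like _2 or _b are one class to them, and where a whole thing is asked for, a point or a joint stands for the part that bears it (a point fixed in the world has none). Each returns a list of dicts, best first, with "confidence" (0 to 1); they miss things now and then, are a little off and sometimes report something else, mostly with a low value. They report only what shows in the picture. A call takes as long as a camera call. They do not tell look-alikes from the thing itself.
- bot.search_frame(picture, name): "box" ([left, top, right, bottom] in pixels, round what is visible of it).
- bot.cut_out(picture, name): "region" (480x640 bool, what is visible of it) and "box" ([left, top, right, bottom] in pixels, round what is visible of it).
The state is a dict: "time": time; "q": joint angles; "qd": joint speeds; "joint_efforts": joint torques, N m; "ee_pos": TCP position; "tcp_rot": TCP orientation; "wrist_force": force on the tool from outside, world axes, zero at the start; "torque": the same for the moment, N m; "opening": finger opening in m.
Only numpy, scipy, OpenCV 4.12 (cv2) and the standard library are available. Lean on these libraries where they do the work, as an engineer would, in place of code of your own. Each camera call takes 0.05 s, during which the arm holds its last target. There are 200 camera calls.

## Task

Push the slant-faced wooden box square and flush into the fenced corner of the plywood board and press it firmly home there, without ramming it. Then take the hand scanner, aim its window squarely at the middle of the label on the box's slanted face from about 8 cm away, and hold it steady there for two seconds. Lay the scanner back flat, same side up, wholly on its cork mat; the box must still be flush in its corner and the other things left alone.

Things in the scene. Friction and masses are not known exactly. Their poses are not given: they have to be found in the camera images.
- box: loose wooden shape-sorter box, 110 (x) x 100 (y) x 80 mm high, 0.4 kg, too wide to grasp. Origin: centre of underside, z up. Its -y side is upright up to 40 mm, then slants back at 55 degrees to the flat top (y -22 to +50 mm); the other sides are upright. Dark shapes on top are only decoration. Its +x and +y sides belong against the two fences
- box_corner (a point): the lower corner of the box where its +x and +y sides meet, at (55, 50, 0) mm in the box's frame; goes to the fence's inner corner
- label: white barcode label, 64 x 38 mm, stuck on the middle of the box's slanted face. Origin: its centre, at (0, -36, 60) mm in the box's frame. x along the box's x, y up the slant, z straight out of the label (35 degrees above the horizontal, towards the box's -y side)
- fence: L of two aluminium bars, 20 mm thick, 35 mm high, fixed on a plywood board (300 x 300 x 12 mm, fixed). Origin: inner corner of the L on the board's top, z up. One bar has its inner face at x = 0 (y -210 to +20 mm), the other at y = 0 (x -210 to 0 mm). The box goes on their negative x and y side. The board spans x and y -280 to +20 mm
- scanner: pistol-shaped barcode scanner, always on, 0.22 kg, lying on its side on the mat. Origin: underside, middle of its 130 x 130 mm outline; z up. Barrel along x from -55 to +60 mm at y = +45, z 0 to 40 mm, 36 mm wide (black nose from x = +30: 42 mm). Window at x = +60; beam along +x on the line y = +45, z = +20 mm. Handle 32 mm wide, from barrel at x -55 to -20 mm down to y = -75 mm
- mat: square cork mat, 190 x 190 x 3 mm, fixed on the table. Origin: centre of its underside, z up; the scanner starts near its middle
- tri_block: red wooden triangular block, sides 60 mm, 32 mm high, on the plywood board; leave alone. Origin: centre of its underside
- arch_block: wooden arch block, 105 x 35 x 67 mm high; leave alone. Origin: centre of its underside
- tape_desk: desk tape dispenser, 150 x 62 x 96 mm high; leave alone. Origin: centre of its underside
- stapler: stapler, 140 x 36 x 50 mm high; leave alone. Origin: centre of its underside
- bottle: low paste jar, 72 mm wide, 60 mm high; leave alone. Origin: centre of its underside
- drum_block: upright wooden cylinder, 50 mm wide, 70 mm high; leave alone. Origin: centre of its underside
Things that resemble listed ones, but are neither listed nor needed, are in the scene too. Leave any green or purple look-alike of the box alone. Of the things shaped like the scanner, the grey one is meant.

How it is judged (in metres and radians):
On the way, in this order (a step that is already met when the one before it is completed fails the run):
1. the box stands square and flush in the corner (both gaps under 3 mm, within 0.025 rad) and is pressed against the fence with more than 3 N (x of box_corner in the frame of fence above -0.003 m and y of box_corner in the frame of fence above -0.003 m and angle between the x axis of box and the x axis of fence, either way round below 0.025 rad and angle between box's own z axis and vertical below 0.03 rad and contact force between box and fence above 3 N).
2. the gripper holds the scanner steady for 1 s, beam within 12 mm of the label's middle and square to it within 0.21 rad, window 50 to 110 mm away (under 15 mm/s and 0.12 rad/s) (x of label in the frame of scanner between 0.11 and 0.17 m and y of label in the frame of scanner between 0.033 and 0.057 m and z of label in the frame of scanner between 0.008 and 0.032 m and angle between the x axis of scanner and the z axis of label, either way round below 0.21 rad and z of scanner in the frame of label above 0.05 m and linear speed of scanner below 0.015 m/s and angular speed of scanner below 0.12 rad/s and contact force between the fingers and scanner above 0.5 N), for 1 s.
At the end, for the whole second after the job is handed in: The scanner lies at rest flat on its side (same side up) on the cork mat, its middle within 50 mm of the mat's centre; the box stands at rest in the corner, both gaps under 3 mm and square within 0.025 rad (x of box_corner in the frame of fence above -0.003 m and y of box_corner in the frame of fence above -0.003 m and angle between the x axis of box and the x axis of fence, either way round below 0.025 rad and angle between box's own z axis and vertical below 0.03 rad and horizontal distance between scanner and mat below 0.05 m and angle between scanner's own z axis and vertical below 0.08 rad and height (world z) of scanner below 0.008 m and linear speed of each of scanner, box below 0.01 m/s); the robot touches nothing.
It fails at once if the box is rammed into the fence (over 60 N) (contact force between box and fence above 60 N).
It fails at once if one of the other things is moved more than 30 mm (distance of any of tri_block, arch_block, tape_desk, stapler, bottle, drum_block from where it was at the start of the episode above 0.03 m).
It also fails if it takes over 72 s, if anything falls off the work surface, if the arm or the gripper's body presses on something with over 40 N, if the wrist force passes 120 N, or if a joint passes its speed limit or range.

## Working session

There is one attempt and no reset: what is moved stays moved. The work goes in short steps, Python scripts to look and compute and a shell command to move; the robot and the scene stay as the last step left them, time stands still between calls to the robot, and variables do not carry over. Pictures are saved under pics/ and viewed, about 8 in all and at most 12, crops included, and the job is handed in when it is done.

```bash
ls; mkdir -p pics
python3 - <<'E'
from workcell import bot
import cv2,numpy as np
o=bot.get_obs();print(o)
for n in("top","side"):
    p=bot.camera(n);cv2.imwrite(f"pics/{n}0.png",p["frame"][:,:,::-1]);print(n,p["mtx"].tolist(),p["origin"],p["orientation"])
    for k in("box","label","fence","scanner","mat","tri_block"):
        print(k,[(np.round(d["box"]).tolist(),round(d["confidence"],2)) for d in bot.search_frame(p,k)])
E
```

```text
pics
{'time': 0.0, 'q': array([ 6.50884353e+01,  5.01276173e+00,  1.00336085e+01,  9.50973505e+01,
       -1.24881585e-03,  9.00005317e+01]), 'qd': array([ 0.1097335 , -0.02231073,  0.07069826, -0.04096146,  0.15339327,
       -0.00504508]), 'joint_efforts': array([ 5.94907324e-04, -5.20390248e+01,  4.64797390e+01,  1.62436691e-02,
       -1.36020995e-05, -3.76036098e-06]), 'ee_pos': array([0.23158505, 0.49862897, 0.23055953]), 'tcp_rot': array([-9.00012495e+01,  7.65037330e-02,  6.50879036e+01]), 'wrist_force': array([ 0.51488519,  0.02397453, -0.11530851]), 'torque': array([-0.00688545,  0.03767553, -0.02105595]), 'opening': 0.08543914907154128}
top [[611.4680510299786, 0.0, 317.42256763360706], [0.0, 611.4680510299786, 245.58401772818826], [0.0, 0.0, 1.0]] [ 0.18908344 -0.06224176  1.62362355] [-168.06397323    0.31426194  -87.67226185]
box [([178.0, 311.0, 236.0, 366.0], 0.89), ([222.0, 194.0, 268.0, 248.0], 0.69), ([138.0, 165.0, 191.0, 223.0], 0.62)]
label [([255.0, 208.0, 265.0, 233.0], 0.75), ([188.0, 318.0, 210.0, 332.0], 0.73), ([145.0, 179.0, 155.0, 187.0], 0.41)]
fence [(
[... 176 characters left out ...]
3.0, 437.0, 302.0], 0.59)]
tri_block [([300.0, 186.0, 320.0, 211.0], 0.65)]
side [[534.2468842486868, 0.0, 323.7806762107681], [0.0, 534.2468842486868, 239.10446921568385], [0.0, 0.0, 1.0]] [ 0.29902096 -0.92168883  0.78201274] [-1.27167140e+02 -2.92336337e-02 -1.42759890e+01]
box [([172.0, 182.0, 230.0, 238.0], 0.81), ([312.0, 142.0, 358.0, 180.0], 0.79), ([302.0, 178.0, 354.0, 233.0], 0.7)]
label [([318.0, 196.0, 346.0, 215.0], 0.97)]
fence [([281.0, 181.0, 402.0, 237.0], 0.78)]
scanner [([195.0, 391.0, 271.0, 480.0], 0.93), ([302.0, 313.0, 397.0, 373.0], 0.57)]
mat [([287.0, 308.0, 398.0, 390.0], 0.58), ([316.0, 195.0, 343.0, 218.0], 0.48)]
tri_block [([359.0, 236.0, 389.0, 262.0], 0.96)]
```

Run:
```python
import cv2
a=cv2.imread("pics/top0.png");cv2.imwrite("pics/t1.png",cv2.resize(a[150:390,110:430+100],None,fx=1.9,fy=1.9,interpolation=cv2.INTER_CUBIC))
```

```text
(no output)
```

View pics/t1.png

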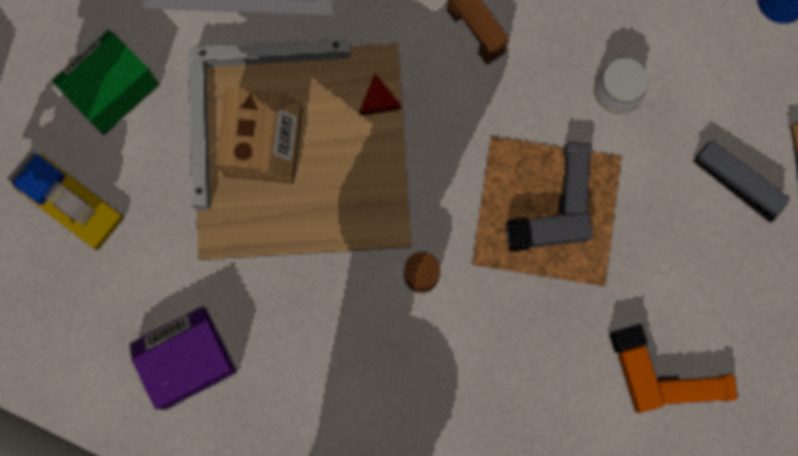

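View pics/side0.png

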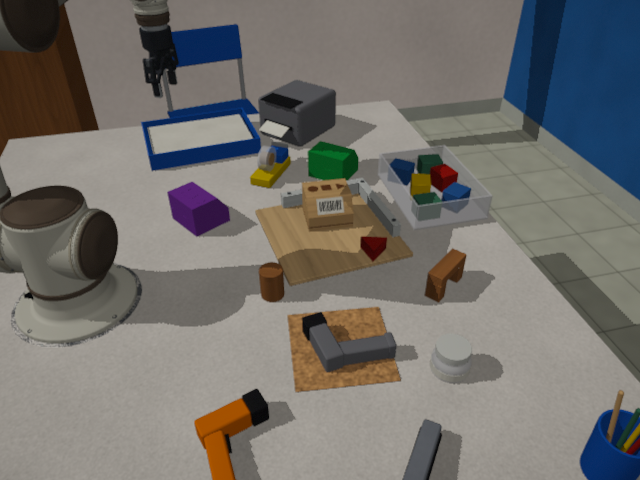

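The wooden box is at about top px (239,221), inside the fence. The purple (206,340) and green (165,194) boxes are look-alikes. The grey scanner lies on the mat at about (400,255), and the orange one at (465,345) is the other scanner-shaped thing. The crop shows wood and grey for the two targets. Next I'll fit the known models to the masks in both views.

```bash
cat > h.py <<'E'
import numpy as np,cv2
from scipy.optimize import minimize
from scipy.spatial.transform import Rotation as R
from workcell import bot
def proj(p,X):
    r=R.from_euler("xyz",p["orientation"],degrees=True).as_matrix()
    c=(np.asarray(X)-p["origin"])@r; return (c[:,:2]/c[:,2:])@np.diag(np.diag(p["mtx"])[:2])+p["mtx"][:2,2]
def bx(x0,x1,y0,y1,z0,z1): return np.array([(x,y,z) for x in(x0,x1) for y in(y0,y1) for z in(z0,z1)])/1000
MOD=dict(box=[np.array([(x,y,z) for x in(-55,55) for y,z in((-50,0),(50,0),(50,80),(-22,80),(-50,40))])/1000],
 fence=[bx(0,20,-210,20,0,35),bx(-210,20,0,20,0,35)],
 scanner=[bx(-55,30,27,63,0,40),bx(30,60,24,66,0,40),bx(-55,-20,-75,30,0,32)],
 mat=[bx(-95,95,-95,95,0,3)])
def place(name,q,z): # q=x,y,yaw
    r=R.from_euler("z",q[2]).as_matrix(); return [m@r.T+[q[0],q[1],z] for m in MOD[name]]
def sil(p,parts,S=4):
    im=np.zeros((480*S,640*S),np.uint8)
    for m in parts: cv2.fillConvexPoly(im,cv2.convexHull(np.round(((proj(p,m)+.5)*S-.5)*16).astype(np.int32)),255,shift=4)
    return cv2.resize(im,(640,480),interpolation=cv2.INTER_AREA)/255.
def mask(p,name,px):
    c=[d for d in bot.cut_out(p,name) if d["region"].any()]
    if not c: return None
    d=min(c,key=lambda d:np.hypot(*(np.array(d["box"]).reshape(2,2).mean(0)-px)))
    return d["region"].astype(float)
def fit(name,views,q0,z): # views: (pic,mask,ignore or None)
    def f(q):
        e=0
        for p,m,ig in views:
            w=1 if ig is None else 1-ig
            e+=(np.abs(sil(p,place(name,q,z))-m)*w).sum()/m.sum()
        return e
    s=np.array([[0,0,0],[.02,0,0],[0,.02,0],[0,0,.15]])
    q=np.array(q0,float)
    for k in(1,.4,.15):
        o=minimize(f,q,method="Nelder-Mead",options=dict(initial_simplex=q+s*k,xatol=1e-4,fatol=1e-4,maxiter=150));q=o.x
    return q,o.fun
def ray(p,px,z):
    r=R.from_euler("xyz",p["orientation"],degrees=True).as_matrix()
    d=r@np.linalg.inv(p["mtx"])@[*px,1]; return p["origin"]+d*(z-p["origin"][2])/d[2]
E
cat > m.py <<'E'
from h import *
t=bot.camera("top");s=bot.camera("side")
b=[mask(t,"box",(240,221)),mask(s,"box",(328,205))]
f=[mask(t,"fence",(250,215)),mask(s,"fence",(340,210))]
c=[mask(t,"scanner",(400,255)),mask(s,"scanner",(350,343))]
m=[mask(t,"mat",(397,262)),mask(s,"mat",(343,348))]
np.savez("masks.npz",b=b,f=f,c=c,m=m)
def show(n,*r): print(n,np.round(r[0],4),"yaw deg",round(np.degrees(r[0][2]),2),"err",round(r[1],3))
x=ray(t,(240,221),.09);
for nm,vv in(("both",[0,1]),("top",[0])):
    P=[t,s]
    show("box "+nm,*fit("box",[(P[i],b[i],None) for i in vv],[x[0],x[1],0],.012))
    k=ray(t,(207,175),.04)
    show("fence "+nm,*fit("fence",[(P[i],f[i],b[i]) for i in vv],[k[0]-.02,k[1]-.02,0.03],.012))
    k=ray(t,(397,262),.0)
    show("mat "+nm,*fit("mat",[(P[i],np.maximum(m[i],0),c[i]) for i in vv],[k[0],k[1],-.1],0))
    show("scanner "+nm,*fit("scanner",[(P[i],c[i],None) for i in vv],[k[0],k[1],1.57],.003))
E
python3 m.py
```

```text
box both [ 0.5788  0.1487 -0.0664] yaw deg -3.8 err 0.108
fence both [0.6878 0.2398 0.1056] yaw deg 6.05 err 0.159
mat both [ 0.4997 -0.2583 -0.1203] yaw deg -6.9 err 0.084
scanner both [ 0.5107 -0.2577  1.6408] yaw deg 94.01 err 0.339
box top [ 0.5788  0.1488 -0.0556] yaw deg -3.19 err 0.061
fence top [0.6885 0.2405 0.1074] yaw deg 6.15 err 0.084
mat top [ 0.5002 -0.2574 -0.1186] yaw deg -6.8 err 0.03
scanner top [ 0.5114 -0.257   1.629 ] yaw deg 93.34 err 0.18
```

```bash
cat > g.py <<'E'
# usage: g.py x y z [roll pitch yaw] -> shift mm & turn from current pose, tool axes
import sys
from h import *
o=bot.get_obs();a=list(map(float,sys.argv[1:]))
r=R.from_euler("xyz",o["tcp_rot"],degrees=True)
t=R.from_euler("xyz",a[3:] if len(a)>3 else o["tcp_rot"],degrees=True)
print(np.round(r.inv().apply(np.array(a[:3])-o["ee_pos"])*1000,1).tolist(),np.round((r.inv()*t).as_rotvec(),3).tolist(),"t",round(o["time"],2),np.round(o["wrist_force"],1))
E
python3 g.py .494 .140 .15 -90 0 96.1
```

```text
[-214.9, 81.3, -389.1] [0.0, -0.541, -0.0] t 1.2 [ 0.1  0.3 -0.1]
```

Run:
```python
from h import *
t=bot.camera("top")
p=ray(t,(309,199),.044);print("tri",p)
im=t["frame"][:,:,::-1].copy()
for n,q,z in(("box",(.5788,.1488,-.06),.012),("fence",(.688,.240,.1065),.012),("mat",(.5,-.2578,-.1195),0),("scanner",(.511,-.2573,1.635),.003)):
    for m in place(n,q,z): cv2.polylines(im,[cv2.convexHull(np.round(proj(t,m)*16).astype(np.int32))],1,(0,255,255),1,cv2.LINE_AA,4)
cv2.imwrite("pics/ov.png",cv2.resize(im[160:320,190:450],None,fx=3,fy=3))
```

```text
tri [ 0.64916919 -0.01224415  0.044     ]
```

View pics/ov.png

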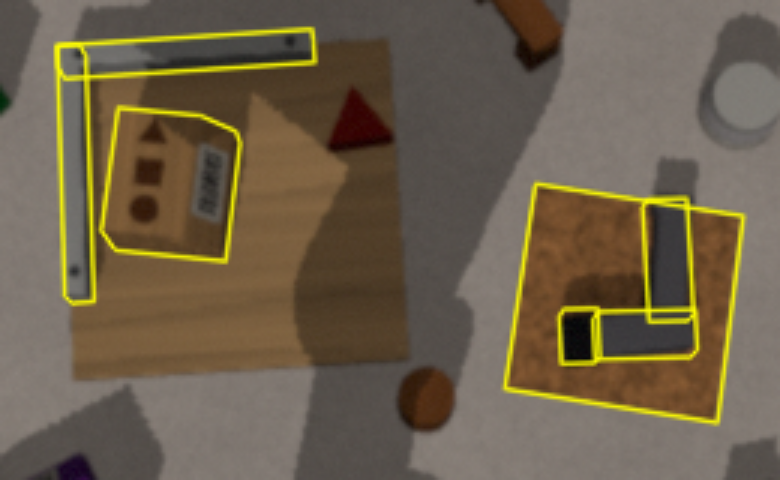

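The overlay fits box, fence, mat and scanner well. I'll start with the +x push from the −x side of the box.

```bash
python3 -m inch '[[[-215,81,-389],[0,-0.541,0],40],[[-215,81,-389],[0,-0.541,0],40],[[-215,81,-389],[0,-0.541,0],40],[[-215,81,-389],[0,-0.541,0],40],[[-215,81,-389],[0,-0.541,0],40],[[-215,81,-389],[0,-0.541,0],40],[[-215,81,-389],[0,-0.541,0],40],[[-215,81,-389],[0,-0.541,0],40],[[-215,81,-389],[0,-0.541,0],40],[[-215,81,-389],[0,-0.541,0],40],[[-215,81,-389],[0,-0.541,0],40],[[-215,81,-389],[0,-0.541,0],40]]'; python3 g.py .494 .140 .038 -90 0 96.1
```

```text
time: 2.45
ee_pos: [0.4937, 0.1404, 0.1504]
tcp_rot: [-90.0, -0.0, 96.1]
wrist_force: [-0.6, -0.2, 1.6]
opening: 0.0398
[-0.4, 112.4, -0.3] [-0.0, -0.001, 0.0] t 2.45 [-0.6 -0.2  1.6]
```

```bash
python3 -m inch '[[[0,40,0],[0,0,0],40],[[0,80,0],[0,0,0],40],[[0,112,0],[0,0,0],40],[[0,112,-6],[0,0,0],40],[[0,112,-12],[0,0,0],40],[[0,112,-17],[0,0,0],40],[[0,112,-22],[0,0,0],40],[[0,112,-27],[0,0,0],40],[[0,112,-32],[0,0,0],40],[[0,112,-37],[0,0,0],40],[[0,112,-42],[0,0,0],40],[[0,112,-47],[0,0,0],40],[[0,112,-52],[0,0,0],40],[[0,112,-57],[0,0,0],40],[[0,112,-61],[0,0,0],40],[[0,112,-65],[0,0,0],40],[[0,112,-68],[0,0,0],40],[[0,112,-70],[0,0,0],40],[[0,112,-71],[0,0,0],40]]'
python3 -m inch '[[[0,0,-1],[0,0,0],40],[[0,0,-2],[0,0,0],40],[[0,0,-3],[0,0,0],40],[[0,0,-4],[0,0,0],40],[[0,0,-5],[0,0,0],40]]'
```

```text
time: 4.35
ee_pos: [0.5644, 0.1479, 0.0384]
tcp_rot: [-90.0, -0.0, 96.1]
wrist_force: [-2.3, -0.1, 1.3]
opening: 0.0402
time: 4.85
ee_pos: [0.5694, 0.1484, 0.0384]
tcp_rot: [-90.0, -0.0, 96.1]
wrist_force: [-2.4, 0.1, 2.8]
opening: 0.0401
```

```bash
for i in 1; do python3 -m inch '[[[0,0,-1],[0,0,0],40],[[0,0,-2],[0,0,0],40],[[0,0,-3],[0,0,0],40]]'; done
python3 -m inch '[[[0,0,-1],[0,0,0],40],[[0,0,-2],[0,0,0],40]]'
python3 -m inch '[[[0,0,-1],[0,0,0],40]]'
```

```text
time: 5.15
ee_pos: [0.5724, 0.1488, 0.0383]
tcp_rot: [-90.0, -0.0, 96.1]
wrist_force: [-2.8, -1.0, 1.9]
opening: 0.0401
time: 5.35
ee_pos: [0.5739, 0.1488, 0.0383]
tcp_rot: [-89.9, -0.0, 96.1]
wrist_force: [-10.2, -1.2, 6.0]
opening: 0.0402
time: 5.45
ee_pos: [0.5739, 0.1487, 0.0382]
tcp_rot: [-89.8, 0.0, 96.1]
wrist_force: [-10.9, -2.0, 5.8]
opening: 0.04
```

```bash
cat > c.py <<'E'
from h import *
t=bot.camera("top");b=mask(t,"box",(230,208))
q,e=fit("box",[(t,b,None)],[.63,.16,.1],.012)
print("box",np.round(q,4),round(e,3))
r=R.from_euler("z",q[2]).as_matrix()
c=r@[.055,.05,0]+[q[0],q[1],0]-[.688,.240,0]
print("corner in fence mm",np.round(R.from_euler("z",-.1065).apply(c)*1000,1),"ang",round(q[2]-.1065,3),"force",bot.get_obs()["wrist_force"])
E
python3 c.py
```

```text
box [0.6567 0.101  0.4374] 4.812
corner in fence mm [-10.1 -69.7   0. ] ang 0.331 force [-8.13200683 -1.79119539  3.85313305]
```

```bash
python3 -m inch '[[[0,0,8],[0,0,0],40],[[0,0,20],[0,0,0],40],[[0,-50,25],[0,0,0],40],[[0,-100,25],[0,0,0],40],[[0,-110,25],[0,0,0],40]]'; python3 c.py; python3 g.py .6514 .0652 .14 -90 0 6.1
```

```text
time: 6.05
ee_pos: [0.5513, 0.1466, 0.1545]
tcp_rot: [-90.3, -0.1, 96.1]
wrist_force: [0.2, -0.5, -0.0]
opening: 0.0398
box [0.6516 0.1103 0.4764] 2.869
corner in fence mm [-16.8 -58.6   0. ] ang 0.37 force [-0.35452264 -0.29373099 -0.20135129]
[-91.4, 10.8, -91.5] [0.001, 1.57, 0.001] t 6.15 [-0.4 -0.3 -0.2]
```

```bash
python3 -m inch '[[[-91,11,-91],[0,1.57,0],40],[[-91,11,-91],[0,1.57,0],40],[[-91,11,-91],[0,1.57,0],40],[[-91,11,-91],[0,1.57,0],40],[[-91,11,-91],[0,1.57,0],40],[[-91,11,-91],[0,1.57,0],40],[[-91,11,-91],[0,1.57,0],40],[[-91,11,-91],[0,1.57,0],40],[[-91,11,-91],[0,1.57,0],40],[[-91,11,-91],[0,1.57,0],40],[[-91,11,-91],[0,1.57,0],40],[[-91,11,-91],[0,1.57,0],40],[[-91,11,-91],[0,1.57,0],40]]'; python3 c.py; python3 g.py .6514 .0652 .034 -90 0 6.1
```

```text
time: 7.45
ee_pos: [0.6504, 0.0655, 0.1382]
tcp_rot: [-90.0, 0.0, 6.3]
wrist_force: [-0.4, -0.2, -0.3]
opening: 0.04
box [0.6416 0.1939 0.6147] 2.532
corner in fence mm [-27.3  29.6   0. ] ang 0.508 force [ 0.49637721 -0.66349152  0.81307392]
[0.7, 104.9, -0.5] [-0.001, 0.002, 0.0] t 7.55 [ 0.5 -0.7  0.8]
```

```bash
python3 -m inch '[[[0,40,0],[0,0,0],40],[[0,80,0],[0,0,0],40],[[0,104,0],[0,0,0],40],[[0,104,5],[0,0,0],40],[[0,104,10],[0,0,0],40],[[0,104,15],[0,0,0],40],[[0,104,20],[0,0,0],40],[[0,104,25],[0,0,0],40],[[0,104,30],[0,0,0],40],[[0,104,35],[0,0,0],40],[[0,104,39],[0,0,0],40],[[0,104,43],[0,0,0],40],[[0,104,46],[0,0,0],40],[[0,104,48],[0,0,0],40],[[0,104,49],[0,0,0],40]]'
python3 -m inch '[[[0,0,1],[0,0,0],40],[[0,0,2],[0,0,0],40],[[0,0,3],[0,0,0],40]]'
python3 -m inch '[[[0,0,1],[0,0,0],40],[[0,0,2],[0,0,0],40]]'
```

```text
time: 9.05
ee_pos: [0.6453, 0.1144, 0.035]
tcp_rot: [-90.0, -0.0, 6.2]
wrist_force: [1.5, -2.9, 1.6]
opening: 0.0396
time: 9.35
ee_pos: [0.6449, 0.1173, 0.035]
tcp_rot: [-90.0, -0.0, 6.2]
wrist_force: [1.3, -3.6, 2.3]
opening: 0.0398
time: 9.55
ee_pos: [0.6447, 0.1194, 0.035]
tcp_rot: [-90.0, -0.0, 6.2]
wrist_force: [0.5, -2.9, 2.2]
opening: 0.0402
```

```bash
python3 -m inch '[[[0,0,1],[0,0,0],40],[[0,0,2],[0,0,0],40],[[0,0,3],[0,0,0],40]]'
python3 -m inch '[[[0,0,1],[0,0,0],40],[[0,0,2],[0,0,0],40]]'
python3 -m inch '[[[0,0,1],[0,0,0],40],[[0,0,2],[0,0,0],40]]'
```

```text
time: 9.85
ee_pos: [0.6444, 0.1224, 0.035]
tcp_rot: [-90.0, -0.0, 6.2]
wrist_force: [0.7, -3.1, 2.0]
opening: 0.04
time: 10.05
ee_pos: [0.644, 0.1231, 0.035]
tcp_rot: [-90.1, 0.0, 6.2]
wrist_force: [0.2, -12.4, 3.8]
opening: 0.0403
time: 10.25
ee_pos: [0.6437, 0.1232, 0.035]
tcp_rot: [-90.3, 0.1, 6.1]
wrist_force: [-1.6, -15.9, 3.6]
opening: 0.0398
```

```bash
python3 -m inch '[[[0,0,-6],[0,0,0],40],[[0,-5,-25],[0,0,0],60],[[0,-50,-40],[0,0,0],85],[[0,-100,-60],[0,0,0],85],[[0,-145,-90],[0,0,0],85],[[0,-145,-90],[0,0,0],85]]'; python3 g.py .466 -.255 .18 -90 0 3.7
```

```text
time: 10.85
ee_pos: [0.6551, 0.0317, 0.1872]
tcp_rot: [-90.4, -0.4, 5.9]
wrist_force: [0.8, -0.5, 0.0]
opening: 0.0852
[-217.8, 7.2, -265.5] [0.006, 0.039, 0.007] t 10.85 [ 0.8 -0.5  0. ]
```

```bash
python3 -m inch '[[[-218,7,-266],[0.006,0.039,0.007],85],[[-218,7,-266],[0.006,0.039,0.007],85],[[-218,7,-266],[0.006,0.039,0.007],85],[[-218,7,-266],[0.006,0.039,0.007],85],[[-218,7,-266],[0.006,0.039,0.007],85],[[-218,7,-266],[0.006,0.039,0.007],85],[[-218,7,-266],[0.006,0.039,0.007],85],[[-218,7,-266],[0.006,0.039,0.007],85],[[-218,7,-266],[0.006,0.039,0.007],85],[[-218,7,-266],[0.006,0.039,0.007],85]]'; python3 c.py
python3 - <<'E'
from h import *
t=bot.camera("top");s=bot.camera("side");w=bot.camera("wrist")
im=t["frame"][:,:,::-1].copy();
im=cv2.resize(im[160:270,190:340],None,fx=2.6,fy=2.6,interpolation=cv2.INTER_CUBIC)
i2=cv2.resize(s["frame"][170:290,250:420,::-1],None,fx=2.3,fy=2.4,interpolation=cv2.INTER_CUBIC)
i3=cv2.resize(w["frame"][:,:,::-1],(400,300))
o=np.zeros((600,800,3),np.uint8);o[:286,:390]=im;o[:288,400:791]=i2;o[300:,:400]=i3
cv2.imwrite("pics/a.png",o)
E
```

```text
time: 11.85
ee_pos: [0.4661, -0.2551, 0.1801]
tcp_rot: [-90.0, -0.0, 3.7]
wrist_force: [0.1, 0.1, 0.8]
opening: 0.0854
box [0.6344 0.1843 0.1153] 0.035
corner in fence mm [-4.6  0.8  0. ] ang 0.009 force [ 1.12606287 -0.48789914  0.64844496]
```

View pics/a.png

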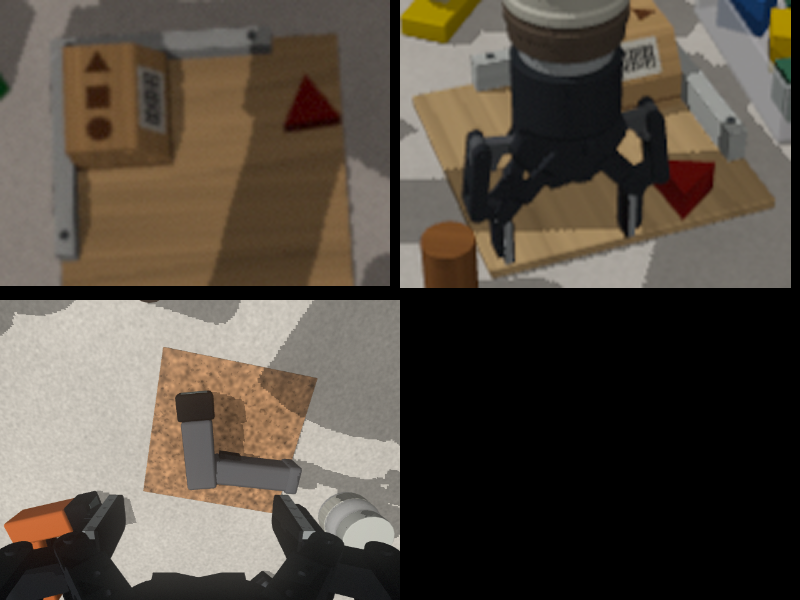

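Box looks seated. The corner estimate is (-4.6, +0.8) mm ± about 3, so the x gap isn't certain. I'll press again from the −x side.

```bash
python3 g.py .5381 .1744 .17 -90 0 96.1
```

```text
[100.0, 10.2, 423.4] [0.0, -1.611, 0.0] t 12.1 [-0.3 -0.4  1.2]
```

```bash
python3 -m inch '[[[100,10,423],[0,-1.611,0],40],[[100,10,423],[0,-1.611,0],40],[[100,10,423],[0,-1.611,0],40],[[100,10,423],[0,-1.611,0],40],[[100,10,423],[0,-1.611,0],40],[[100,10,423],[0,-1.611,0],40],[[100,10,423],[0,-1.611,0],40],[[100,10,423],[0,-1.611,0],40],[[100,10,423],[0,-1.611,0],40],[[100,10,423],[0,-1.611,0],40],[[100,10,423],[0,-1.611,0],40],[[100,10,423],[0,-1.611,0],40],[[100,10,423],[0,-1.611,0],40],[[100,10,423],[0,-1.611,0],40]]'; python3 -m inch '[[[0,40,0],[0,0,0],40],[[0,80,0],[0,0,0],40],[[0,120,0],[0,0,0],40],[[0,132,0],[0,0,0],40],[[0,132,-5],[0,0,0],40],[[0,132,-10],[0,0,0],40],[[0,132,-15],[0,0,0],40],[[0,132,-19],[0,0,0],40],[[0,132,-22],[0,0,0],40],[[0,132,-24],[0,0,0],40],[[0,132,-26],[0,0,0],40],[[0,132,-28],[0,0,0],40],[[0,132,-28],[0,0,0],40]]'
```

```text
time: 13.5
ee_pos: [0.5381, 0.174, 0.1703]
tcp_rot: [-90.0, -0.0, 96.0]
wrist_force: [-0.3, 0.5, -0.6]
opening: 0.0399
time: 14.8
ee_pos: [0.5661, 0.1769, 0.0382]
tcp_rot: [-90.0, -0.0, 96.0]
wrist_force: [0.3, -0.2, 0.2]
opening: 0.0398
```

```bash
python3 -m inch '[[[0,0,-1],[0,0,0],40],[[0,0,-2],[0,0,0],40],[[0,0,-3],[0,0,0],40]]'; python3 -m inch '[[[0,0,-1],[0,0,0],40],[[0,0,-2],[0,0,0],40]]'; python3 -m inch '[[[0,0,-1],[0,0,0],40],[[0,0,-2],[0,0,0],40]]'
```

```text
time: 15.1
ee_pos: [0.5688, 0.1772, 0.0381]
tcp_rot: [-90.0, 0.0, 96.0]
wrist_force: [-2.7, -0.5, 0.8]
opening: 0.0401
time: 15.3
ee_pos: [0.5707, 0.1773, 0.0381]
tcp_rot: [-90.0, 0.0, 96.0]
wrist_force: [-3.2, -0.2, 0.4]
opening: 0.0398
time: 15.5
ee_pos: [0.5719, 0.1776, 0.038]
tcp_rot: [-89.9, -0.0, 96.0]
wrist_force: [-11.2, -0.2, 4.2]
opening: 0.0398
```

```bash
python3 -m inch '[[[0,0,-1],[0,0,0],40],[[0,0,-2],[0,0,0],40]]'; python3 -m inch '[[[0,0,6],[0,0,0],40],[[0,0,12],[0,0,0],40],[[0,-50,20],[0,0,0],40],[[0,-100,25],[0,0,0],40],[[0,-120,60],[0,0,0],40],[[0,-120,110],[0,0,0],40],[[0,-120,150],[0,0,0],40],[[0,-120,200],[0,0,0],40],[[0,-120,200],[0,0,0],40]]'; python3 c.py
python3 - <<'E'
from h import *
s=bot.camera("side");t=bot.camera("top")
im=cv2.resize(t["frame"][165:235,195:275,::-1],None,fx=5,fy=5,interpolation=cv2.INTER_CUBIC)
i2=cv2.resize(s["frame"][165:245,270:410,::-1],None,fx=2.8,fy=4.375,interpolation=cv2.INTER_CUBIC)
cv2.imwrite("pics/b.png",np.hstack([im,i2]))
E
python3 g.py .466 -.255 .12 -90 0 3.7
```

```text
time: 15.7
ee_pos: [0.5717, 0.1776, 0.0376]
tcp_rot: [-89.6, -0.0, 96.0]
wrist_force: [-18.3, -1.3, 5.9]
opening: 0.0401
time: 16.6
ee_pos: [0.3695, 0.1561, 0.1599]
tcp_rot: [-89.7, -0.1, 96.0]
wrist_force: [0.3, -0.1, 0.1]
opening: 0.0399
box [0.6386 0.184  0.1044] 0.04
corner in fence mm [-0.  -0.6  0. ] ang -0.002 force [-1.26479352  0.0522128   0.79867526]
[-419.4, 38.8, -48.2] [-0.005, 1.611, -0.004] t 16.8 [ 0.  -0.2  0. ]
```

View pics/b.png

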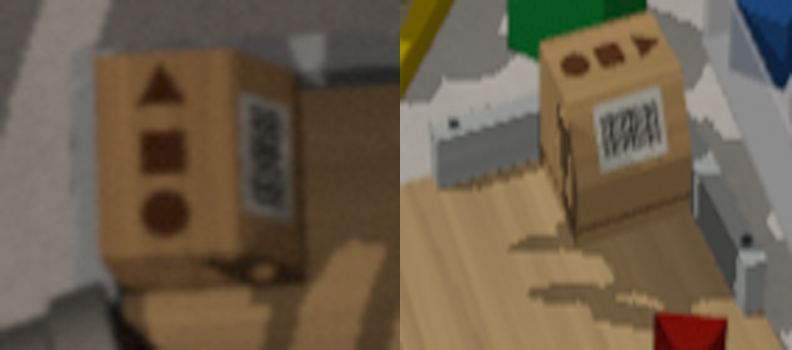

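The box is flush: corner at (0.0, −0.6) mm and angle −0.002 rad. Now the scanner.

```bash
python3 -m inch '[[[-419,39,-48],[-0.005,1.611,-0.004],85],[[-419,39,-48],[-0.005,1.611,-0.004],85],[[-419,39,-48],[-0.005,1.611,-0.004],85],[[-419,39,-48],[-0.005,1.611,-0.004],85],[[-419,39,-48],[-0.005,1.611,-0.004],85],[[-419,39,-48],[-0.005,1.611,-0.004],85],[[-419,39,-48],[-0.005,1.611,-0.004],85],[[-419,39,-48],[-0.005,1.611,-0.004],85],[[-419,39,-48],[-0.005,1.611,-0.004],85],[[-419,39,-48],[-0.005,1.611,-0.004],85],[[-419,39,-48],[-0.005,1.611,-0.004],85],[[-419,39,-48],[-0.005,1.611,-0.004],85],[[-419,39,-48],[-0.005,1.611,-0.004],85],[[-419,39,-48],[-0.005,1.611,-0.004],85]]'
python3 - <<'E'
from h import *
w=bot.camera("wrist")
cs=bot.cut_out(w,"scanner")
for d in cs: print(d["box"],d["confidence"])
m=max(cs,key=lambda d:d["confidence"]*(d["region"].sum()>2000))["region"].astype(float)
q,e=fit("scanner",[(w,m,None)],[.511,-.2573,1.634],.003);print(np.round(q,4),round(e,3))
im=w["frame"][:,:,::-1].copy()
for n,qq,c in(("scanner",q,(0,255,255)),("scanner",(.511,-.2573,1.634),(0,255,0))):
    for mm in place(n,qq,.003): cv2.polylines(im,[cv2.convexHull(np.round(proj(w,mm)).astype(np.int32))],1,c,1)
cv2.imwrite("pics/w.png",im)
E
python3 g.py .466 -.255 .008 -90 0 3.7
```

```text
time: 18.2
ee_pos: [0.4659, -0.2548, 0.1195]
tcp_rot: [-90.0, 0.0, 3.8]
wrist_force: [-0.5, -0.1, -0.4]
opening: 0.0849
[0.0, 344.7, 130.2, 400.0] 0.91
[ 0.6051 -0.558   2.2951] 1.0
[0.1, 111.8, -0.4] [0.0, 0.002, 0.0] t 18.3 [0.1 0.1 0.1]
```

View pics/w.png

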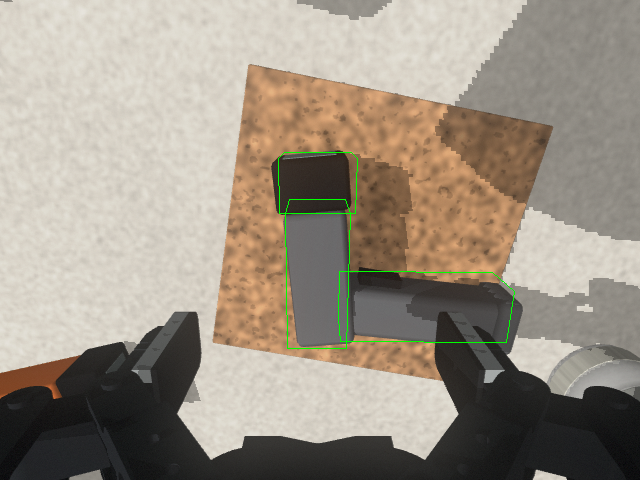

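Run:
```python
from h import *
w=bot.camera("wrist");print(w["origin"])
hsv=cv2.cvtColor(w["frame"],cv2.COLOR_RGB2HSV)
m=((hsv[...,1]<95)&(hsv[...,2]<150)|(hsv[...,2]<45)).astype(np.uint8)
m[:140]=0;m[365:]=0;m[:,:255]=0;m[:,530:]=0
m=cv2.morphologyEx(m,cv2.MORPH_OPEN,np.ones((5,5)))
ig=np.zeros((480,640));ig[300:,430:515]=1;ig[365:]=1;ig[150:280,355:415]=1;ig[265:290,350:405]=1;ig[270:,515:]=0
mm=m*(1-ig); 
q,e=fit("scanner",[(w,mm,ig)],[.511,-.2573,1.66],.003);print(np.round(q,4),np.degrees(q[2]),round(e,3))
im=w["frame"][:,:,::-1].copy();im[mm>0,1]=255
for p in place("scanner",q,.003): cv2.polylines(im,[cv2.convexHull(np.round(proj(w,p)).astype(np.int32))],1,(0,0,255),1)
cv2.imwrite("pics/w2.png",im[130:370,240:540])
```

```text
[ 0.46123453 -0.18039162  0.26280666]
[ 0.5109 -0.2566  1.6631] 95.29096074837528 0.191
```

View pics/w2.png

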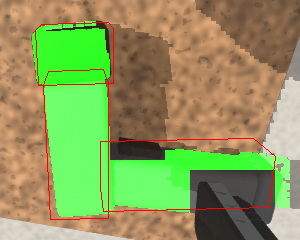

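```bash
python3 g.py .4657 -.2558 .009 -90 0 7
```

```text
[-0.3, 110.8, -1.2] [0.0, -0.056, 0.0] t 18.35 [-0.2 -0.1  0.3]
```

```bash
python3 -m inch '[[[0,20,-1],[0,-0.056,0],85],[[0,60,-1],[0,-0.056,0],85],[[0,95,-1],[0,-0.056,0],85],[[0,111,-1],[0,-0.056,0],85],[[0,111,-1],[0,-0.056,0],85],[[0,111,-1],[0,-0.056,0],50],[[0,111,-1],[0,-0.056,0],30],[[0,111,-1],[0,-0.056,0],20],[[0,111,-1],[0,-0.056,0],20],[[0,111,-1],[0,-0.056,0],20],[[0,111,-1],[0,-0.056,0],20],[[0,111,-1],[0,-0.056,0],20]]' 60
python3 -m inch '[[[0,-5,0],[0,0,0],20],[[0,-20,0],[0,0,0],20],[[0,-50,0],[0,0,0],20],[[0,-100,0],[0,0,0],20],[[0,-130,0],[0,0,0],20],[[0,-130,0],[0,0,0],20]]'
```

```text
time: 19.55
ee_pos: [0.4668, -0.256, 0.0103]
tcp_rot: [-90.1, -0.1, 7.0]
wrist_force: [0.3, -0.0, 6.3]
opening: 0.035
time: 20.15
ee_pos: [0.4683, -0.2569, 0.1465]
tcp_rot: [-90.4, -0.5, 7.0]
wrist_force: [-0.6, -0.2, -1.4]
opening: 0.0351
```

```bash
python3 g.py .6548 .0316 .1383 -125 0 6.05;python3 g.py .63 -.02 .17 -125 0 6.05
```

```text
[220.1, 8.5, 263.7] [-0.604, 0.013, 0.014] t 20.15 [-0.6 -0.2 -1.4]
[189.5, -23.2, 215.3] [-0.604, 0.013, 0.014] t 20.15 [-0.6 -0.2 -1.4]
```

```bash
python3 -m inch '[[[10,-10,10],[-0.05,0,0],20],[[30,-23,32],[-0.12,0,0],20],[[55,-23,60],[-0.2,0,0],20],[[80,-23,90],[-0.28,0,0.005],20],[[105,-23,120],[-0.36,0.01,0.01],20],[[130,-23,148],[-0.44,0.01,0.01],20],[[155,-23,176],[-0.52,0.01,0.014],20],[[175,-23,200],[-0.6,0.013,0.014],20],[[190,-20,215],[-0.604,0.013,0.014],20],[[200,-10,235],[-0.604,0.013,0.014],20],[[210,0,250],[-0.604,0.013,0.014],20],[[217,6,260],[-0.604,0.013,0.014],20],[[220,8.5,264],[-0.604,0.013,0.014],20],[[220,8.5,264],[-0.604,0.013,0.014],20],[[220,8.5,264],[-0.604,0.013,0.014],20]]'; python3 g.py .6548 .0316 .1383 -125 0 6.05
python3 - <<'E'
from h import *
s=bot.camera("side");w=bot.camera("wrist")
cv2.imwrite("pics/s2.png",np.hstack([cv2.resize(w["frame"][:,:,::-1],(400,300)),cv2.resize(s["frame"][130:310,240:480,::-1],(400,300),interpolation=cv2.INTER_CUBIC)]))
E
```

```text
time: 21.65
ee_pos: [0.6545, 0.0312, 0.1388]
tcp_rot: [-125.0, 0.0, 6.0]
wrist_force: [0.3, -0.0, -1.2]
opening: 0.0351
[0.3, 0.2, 0.6] [-0.0, -0.0, -0.0] t 21.65 [ 0.3 -0.  -1.2]
```

View pics/s2.png

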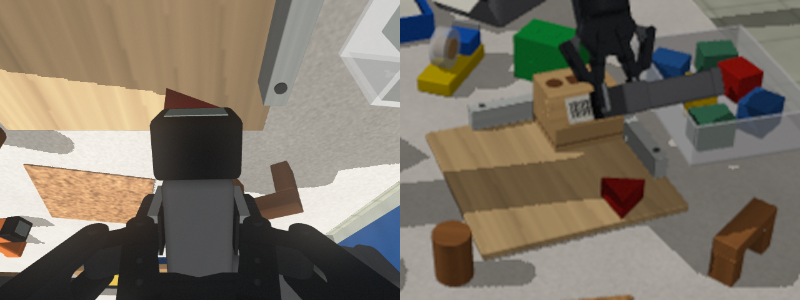

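Run:
```python
from h import *
o=bot.get_obs();Rt=R.from_euler("xyz",o["tcp_rot"],degrees=True).as_matrix()
Rs=Rt@np.array([[0,-1,0],[0,0,-1],[1,0,0.]])  # scanner axes in tool: x=z_t, y=-x_t, z=-y_t
org=o["ee_pos"]-Rs@np.array([.006,.045,.0073])
ims=[]
for n in("wrist","side"):
    p=bot.camera(n);im=p["frame"][:,:,::-1].copy();im=cv2.resize(im,None,fx=2,fy=2)
    for m in MOD["scanner"][:3]: cv2.polylines(im,[cv2.convexHull(np.round(proj(p,m@Rs.T+org)*2).astype(np.int32))],1,(0,255,255),1)
    if n=="side":
        q=(.6386,.184,.1055)
        for m in place("box",q,.012): cv2.polylines(im,[cv2.convexHull(np.round(proj(p,m)*2).astype(np.int32))],1,(0,255,0),1)
    ims.append(im)
c=np.hstack([cv2.resize(ims[0][280:960,300:980],(400,400)),cv2.resize(ims[1][300:500,560:760],(400,400))])
cv2.imwrite("pics/o2.png",c)
L=R.from_euler("z",.1055).apply([0,-.036,.06])+[.6386,.184,.012];print("label in scanner",Rs.T@(L-org))
```

```text
label in scanner [0.14091517 0.04489622 0.01979571]
```

View pics/o2.png

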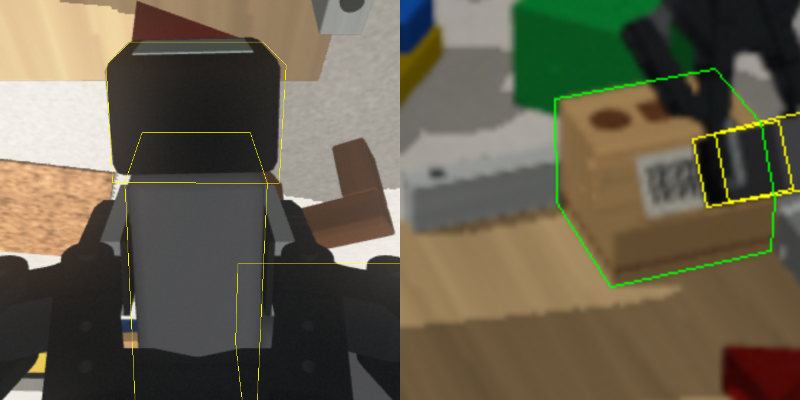

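Predicted scanner and box outlines match the pictures in both views. Now hold for about 2.5 s.

```bash
H='x'; python3 -m inch '[[[0,0,0],[0,0,0],20],[[0,0,0],[0,0,0],20],[[0,0,0],[0,0,0],20],[[0,0,0],[0,0,0],20],[[0,0,0],[0,0,0],20],[[0,0,0],[0,0,0],20],[[0,0,0],[0,0,0],20],[[0,0,0],[0,0,0],20],[[0,0,0],[0,0,0],20],[[0,0,0],[0,0,0],20],[[0,0,0],[0,0,0],20],[[0,0,0],[0,0,0],20],[[0,0,0],[0,0,0],20],[[0,0,0],[0,0,0],20],[[0,0,0],[0,0,0],20],[[0,0,0],[0,0,0],20],[[0,0,0],[0,0,0],20],[[0,0,0],[0,0,0],20],[[0,0,0],[0,0,0],20],[[0,0,0],[0,0,0],20]]'; python3 -m inch '[[[0,0,0],[0,0,0],20],[[0,0,0],[0,0,0],20],[[0,0,0],[0,0,0],20],[[0,0,0],[0,0,0],20],[[0,0,0],[0,0,0],20]]'; python3 g.py .46 -.257 .13 -90 0 7
```

```text
time: 23.85
ee_pos: [0.6546, 0.0312, 0.139]
tcp_rot: [-125.0, -0.0, 6.0]
wrist_force: [-0.1, -0.5, -2.6]
opening: 0.0354
time: 24.35
ee_pos: [0.6546, 0.0313, 0.139]
tcp_rot: [-125.0, -0.0, 6.0]
wrist_force: [-0.5, 0.1, -2.1]
opening: 0.035
[-223.7, 159.9, -213.2] [0.61, -0.017, -0.005] t 24.35 [-0.5  0.1 -2.1]
```

```bash
python3 -m inch '[[[0,0,-8],[0,0,0],20],[[-10,0,-30],[0,0,0],20],[[-40,10,-60],[0.08,0,0],20],[[-70,30,-90],[0.16,0,0],20],[[-100,55,-120],[0.24,0,0],20],[[-130,80,-145],[0.32,-0.01,0],20],[[-160,105,-165],[0.4,-0.01,0],20],[[-185,125,-185],[0.48,-0.015,-0.005],20],[[-205,142,-198],[0.56,-0.017,-0.005],20],[[-218,155,-208],[0.61,-0.017,-0.005],20],[[-224,160,-213],[0.61,-0.017,-0.005],20],[[-224,160,-213],[0.61,-0.017,-0.005],20],[[-224,160,-213],[0.61,-0.017,-0.005],20]]'; python3 g.py .46 -.257 .0105 -90 0 7
```

```text
time: 25.65
ee_pos: [0.4599, -0.2566, 0.1302]
tcp_rot: [-90.1, -0.0, 7.0]
wrist_force: [-0.1, 0.2, -2.1]
opening: 0.0352
[-0.1, 119.7, -0.2] [0.001, 0.0, 0.001] t 25.65 [-0.1  0.2 -2.1]
```

```bash
python3 -m inch '[[[0,30,0],[0.001,0,0],20],[[0,65,0],[0.001,0,0],20],[[0,95,0],[0.001,0,0],20],[[0,108,0],[0.001,0,0],20],[[0,114,0],[0.001,0,0],20],[[0,117,0],[0.001,0,0],20],[[0,118.5,0],[0.001,0,0],20],[[0,119.5,0],[0.001,0,0],20],[[0,119.5,0],[0.001,0,0],20]]'
```

```text
time: 26.55
ee_pos: [0.4605, -0.257, 0.0115]
tcp_rot: [-90.1, -0.1, 7.0]
wrist_force: [-0.4, 0.9, -2.5]
opening: 0.0355
```

```bash
python3 -m inch '[[[0,0.8,0],[0,0,0],20],[[0,1.5,0],[0,0,0],20],[[0,1.5,0],[0,0,0],20]]'; python3 -m inch '[[[0,0,0],[0,0,0],38],[[0,0,0],[0,0,0],45],[[0,0,0],[0,0,0],60],[[0,0,0],[0,0,0],85],[[0,0,0],[0,0,0],85],[[0,0,0],[0,0,0],85],[[0,-10,0],[0,0,0],85],[[0,-40,0],[0,0,0],85],[[0,-90,0],[0,0,0],85],[[0,-130,0],[0,0,0],85],[[0,-170,-40],[0,0,0],85],[[-20,-190,-90],[0,0,0],85],[[-40,-190,-140],[0,0,0],85],[[-40,-190,-180],[0,0,0],85],[[-40,-190,-180],[0,0,0],85]]'; python3 c.py
cat > e.py <<'E'
from h import *
t=bot.camera("top");s=bot.camera("side")
c=mask(t,"scanner",(400,255));q,e=fit("scanner",[(t,c,None)],[.505,-.257,1.66],.003);print("scanner",np.round(q,4),round(e,3),"mat dist mm",1000*np.hypot(q[0]-.5,q[1]+.2578))
cv2.imwrite("pics/e.png",np.hstack([cv2.resize(t["frame"][160:310,200:460,::-1],(450,300)),cv2.resize(s["frame"][150:400,240:480,::-1],(350,300))]))
E
python3 e.py
```

```text
time: 26.85
ee_pos: [0.4607, -0.2573, 0.0104]
tcp_rot: [-90.1, -0.1, 7.0]
wrist_force: [0.8, -0.5, 0.3]
opening: 0.0354
time: 28.35
ee_pos: [0.4415, -0.445, 0.1999]
tcp_rot: [-90.1, -0.1, 6.8]
wrist_force: [-0.2, 0.1, -1.4]
opening: 0.0848
box [0.6392 0.185  0.1125] 0.033
corner in fence mm [0.3 0.8 0. ] ang 0.006 force [-2.99432734e-01  4.73953697e-01 -1.84385567e-04]
scanner [ 0.5059 -0.2583  1.6383] 0.202 mat dist mm 5.9514153750735455
```

View pics/e.png

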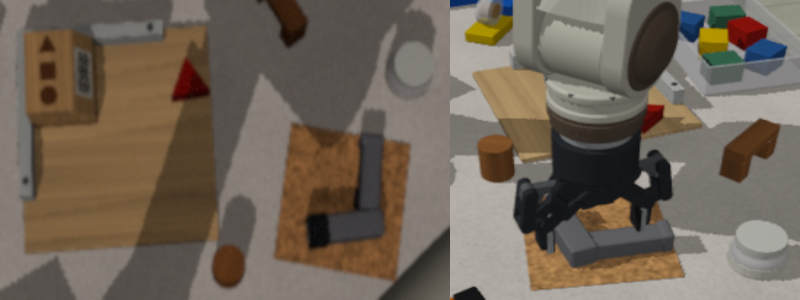

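The scanner lies flat inside the mat, the box is still flush, and the gripper is clear at z = 0.2 m, so I'm handing in.

```bash
python3 -c "
from workcell import bot
print(bot.job_done())"
```

```text
the job is handed in; nothing more can be done
None
```

I handed the job in at about 28.5 s of robot time. All steps were carried out, but the hand-in gives no verdict.

- **Box:** I pushed it along fence x, then fence y. That second push seemed to drag it 2–5 mm back off the x fence, so I pressed again in x. Wrist force peaked at about 18 N. The last fit from the top camera puts the corner at (+0.3, +0.8) mm and 0.006 rad from the fence, with about 2–3 mm of measuring uncertainty.
- **Scan:** I took the grey scanner by its barrel and held it still for about 2.5 s with the label in view. The computed label position in the scanner's frame was (141, 45, 20) mm, against (140, 45, 20) mm ideal, and the outlines matched in the wrist and side pictures. This came from the estimated poses, not from a direct measurement of the beam.
- **Scanner return:** It was set down without a bump and released, same side up. The fit puts its middle about 6 mm from the mat's centre and wholly on the mat. In the last picture the listed things in view looked undisturbed, and the gripper was clear.

Two checks disagreed:
- **Box mid-push:** The top-camera fits failed while the arm blocked the view, so I went by wrist force there.
- **Scanner yaw:** The fits gave 94–95°. I judged 97° from the wrist picture, and the jaws then held the barrel straight.

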